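# Set the dividing table for the next clock wheel tooth

## Task

Set the dividing table for the next tooth: with a fingertip, gently push the steel peg round until the black index line on the brass dial lines up with the red line on the scale ring. Then push the black-knobbed clamp lever right over to its other side and leave everything clear. Push only: do not grip or lift the dial off its spindle, do not turn the scale ring, and leave the jar, pillar, wheel and screwdriver where they are.

Things in the scene. Friction and masses are not known exactly. Their poses are not given: they have to be found in the camera images.
- indexer: The dividing table: green base plate, 230 mm (x) by 310 mm (y), top 30 mm above the bench, fixed to it, turned differently each time. Origin on the bench under the dial's axis, z up; the plate runs from y = -115 to +195 mm in its frame; the clamp lever stands on the +y end.
- dial (a joint): Turning angle of the brass dial, rad, growing anticlockwise seen from above; turns freely either way more than once round from its start (-7 to 7), friction about 0.1 N m, so it stays where it is left. At 0 the index line and the peg lie on the base's -x side (towards the robot when the base is not turned).
- dial_lift (a joint): How far the dial has been lifted off its seat along its spindle, m; 0 is seated, held down only by its weight (0.55 kg). It should stay at 0.
- dial_centre (a point): The dial's axis at the height of the dial's top, 54 mm above the bench. The brass dial is a disc of radius 78 mm, 8 mm thick; at its centre it carries a small toothed brass wheel (radius 24 mm, up to 62 mm above the bench) and a spindle end (radius 5 mm, up to 70 mm).
- index_line (a point): Outer end of the black index line (4 mm wide, radial, from 26 mm to 78 mm from the axis, through the peg's foot), on the dial's top edge, 78 mm from the axis.
- target_line (a point): Inner end of the red target line (4 mm wide, 23 mm long, radial), 78 mm from the axis, within 45 degrees of the base's +x direction. It is on the aluminium scale ring round the dial (radius 102 mm, top 46 mm above the bench, thin black lines every 10 degrees), which is stiff (0.8 N m) and must stay.
- peg_top (a point): Centre of the top of the upright steel peg on the dial: 14 mm in diameter, 36 mm tall (54 to 90 mm above the bench), 55 mm from the dial's axis, in line with the index line. Push it sideways along its circle (about 2 N).
- clamp_lever (a joint): Angle of the clamp lever, rad: 0 leaning 0.5 rad from upright to the base's -x side (unclamped), 1.0 leaning 0.5 rad to the base's +x side (clamped, at its stop). It stays where it is left; about 1.5 N at the knob moves it.
- lever_knob (a point): Centre of the black ball knob (20 mm in diameter) at the lever's end, 55 mm from the lever's pivot; the rod is 8 mm thick. The pivot lies 160 mm from the dial's axis on the base's +y side, 46 mm above the bench, its axis along the base's y, between two cheeks whose tops are 54 mm above the bench.
- jar: Bystander: amber jar with white cap, 56 mm across, 65 mm tall, loose on the bench; origin at the centre of its foot.
- pillar: Bystander: brass clock pillar standing upright, 28 mm across, 56 mm tall, loose; origin at the centre of its foot.
- wheel: Bystander: flat brass ring wheel, 48 mm across, 8 mm thick, lying loose; origin at the centre of its underside.
- screwdriver: Bystander: screwdriver, red handle, 200 mm long, 26 mm thick, lying loose on the bench on the side of the base towards the robot; origin on the bench below where blade and handle meet, handle towards its -x.

How it is judged:
On the way, in this order (a step that is already met when the one before it is completed fails the run):
1. the dial's index line is lined up with the red line, dial at rest (horizontal distance between index_line and target_line below 0.003 m and velocity of joint dial between -0.05 and 0.05 rad/s), for 0.2 s.
2. the clamp lever is pushed over (value of joint clamp_lever above 0.85 rad), for 0.1 s.
At the end, for the whole second after the job is handed in: The index line's outer end is within 3 mm of the red line's inner end, the dial at rest and seated on its spindle (less than 3 mm up), the clamp lever over at 0.85 rad or more, the scale ring (4 mm) and the bystanders (15 mm) where they were (horizontal distance between index_line and target_line below 0.003 m and velocity of joint dial between -0.02 and 0.02 rad/s and value of joint clamp_lever above 0.85 rad and value of joint dial_lift below 0.003 m and distance of target_line from where it was at the start of the episode below 0.004 m and distance of each of jar, pillar, wheel, screwdriver from where it was at the start of the episode below 0.015 m); the robot touches nothing.
It fails at once if the dial is lifted 5 mm or more off its seat (value of joint dial_lift above 0.005 m).
It fails at once if the dividing table, dial or lever is gripped or shoved hard (more than 30 N from the fingers) (contact force between the fingers and indexer above 30 N).
It fails at once if the scale ring is turned (distance of target_line from where it was at the start of the episode above 0.004 m).
It fails at once if a bystander is moved more than 15 mm (distance of any of jar, pillar, wheel, screwdriver from where it was at the start of the episode above 0.015 m).
It also fails if it takes over 67 s, if anything falls off the work surface, if the arm or the gripper's body presses on something with over 40 N, if the wrist force passes 120 N, or if a joint passes its speed limit or range.

## Robot

A 6-joint arm with a two-finger parallel gripper is mounted at the origin on the work surface. World frame = base frame: x ahead of the robot, y to its left, z up, the work surface at z = 0. Lengths are in m, angles in rad, forces in N, time in s.
With the tool pointing down it reaches from about 0.225 to 0.875 m from the base axis. Payload 3.4 kg.
Tool frame: the origin (TCP) lies midway between the tips of the shut fingers; the grasp point (between the pads) lies 19 mm behind it; x points along the fingers, y is the direction in which the jaws open and shut, and the axes are right-handed (so a half turn about x gives the same grasp; the last joint's range is limited). The gripper opens to 85 mm and grips with 20 to 120 N. Pads are 22 mm wide; open, the fingers measure 114 mm over their backs; the gripper's body (76 mm by 85 mm) begins 54 mm behind the grasp point. The pads swing forward as they close: fully open they stand 13 mm farther back than shut.
Start: joints at [1.115, 0.276, 1.505, -0, 1.361, -0.121], TCP at [0.189, 0.543, 0.231] pointing down, gripper open.
Joint ranges: [-2.89, 2.89], [-0.75, 2.08], [0.22, 2.7], [-1.18, 4.32], [0.11, 2.71], [-2.7, 2.7]. Speed limits (rad/s): [2.57, 2.57, 3.14, 3.14, 3.14, 3.14].

## Interface

Orientations are given as a unit quaternion [w, x, y, z].
In Python, from rig import manip, get_image, get_calibration, ticket gives the robot as it stands. The module is installed in compiled form; this text tells all that it offers.
- The arm moves only by the tool arm_command, never from a script. Its argument "series" is text: rows parted by semicolons, each of 7 numbers parted by spaces: the shift along the tool's x, y, z in units of 0.1 m (1.0 is 0.1 m), then the turn, a rotation vector about the tool's x, y, z in units of pi rad (1.0 is pi rad), then the opening, from -1 (shut) to 1 (fully open), so that 0 is half open. In form: tx ty tz rx ry rz claw; .... A call has 1 to 12 rows; each row shifts and turns the commanded pose from where the row before left it, along the tool's axes as they then stand; what a row does not reach is not made up. A row lasts 1/12 s, in which the tool goes at most 41.7 mm and 7.16 degrees, less where a joint would pass 70% of its speed; a pose out of reach is approached as far as the arm can. A call with a number of a shift or a turn outside -1 to 1 is refused whole. A call with a gripper value outside its range is refused whole. The fingers move at their own pace and stop on an object; "squeeze" is the grip in N (left out, the last holds). Time passes only in rows, so rows that do not move let the fingers close. It gives the time, the measured TCP pose, the force and the opening at its end, in the units of the state.
- manip.get_state(): the state, without advancing time (a new reading comes with each control period).
- get_image(name): name is "side" or "top" or "wrist"; returns the picture (384x512x3 uint8, red, green, blue); there is no depth.
- get_calibration(name): a dict with "fx", "fy", "cx", "cy" (pixels), "D" ([k1, k2, p1, p2, k3] as OpenCV has them; the pictures are not rectified), "cam_to_world" (4x4, takes a point from camera to world coordinates); the wrist camera has in their place "tool_from_camera" (4x4, takes a point from camera to tool coordinates, whose origin is the TCP and whose axes are the tool frame's). Camera axes: x right, y down, z forward; pixel columns grow to the right and rows downward; lengths in m; the calibration is good to about 2 mm. A picture is of the moment at which its call begins: read the wrist's pose just before it. get_calibration takes no time and is no camera call.
- ticket.sign_off(): hands the job in, once; it reports no verdict.
The state is a dict: "clock": time; "qpos": joint angles; "qd": joint speeds; "effort": joint torques, N m; "position": TCP position; "ee_rot": TCP orientation; "contact_force": force on the tool from outside, world axes, zero at the start; "moment": the same for the moment, N m; "width": finger opening in m.
Only numpy, scipy, OpenCV 4.12 (cv2) and the standard library are available. Lean on these libraries where they do the work, as an engineer would, in place of code of your own. Each camera call takes 0.05 s, during which the arm holds its last target. There are 200 camera calls.

## Working session

There is one attempt and no reset: what is moved stays moved. The work goes in short steps, Python scripts to look and compute and a tool call to move; the robot and the scene stay as the last step left them, time stands still between calls to the robot, and variables do not carry over. Pictures are saved under pics/ and viewed, about 8 in all and at most 12, crops included, and the job is handed in when it is done.

Besides the shell and the picture viewer there is one more tool, called by a JSON object that holds its "method" and its "body", one argument or row to a line. arm_command: Moves the arm, as the interface text tells. Shifts and turns lie within -1 to 1; 1 stands for 0.1 m of shift or pi rad of turn. Its arguments: {"type":"object","properties":{"series":{"type":"string"},"squeeze":{"type":"number"}},"required":["series"]}

```bash
mkdir -p pics; cat > h.py <<'E'
import numpy as np, cv2
from rig import manip, get_image, get_calibration, ticket
from scipy.spatial.transform import Rotation as R
def T(s):
    M=np.eye(4);q=s["ee_rot"];M[:3,:3]=R.from_quat([q[1],q[2],q[3],q[0]]).as_matrix();M[:3,3]=s["position"];return M
def snap(n,f=None):
    s=manip.get_state();im=get_image(n);c=get_calibration(n)
    M=c["cam_to_world"] if n!="wrist" else T(s)@np.array(c["tool_from_camera"])
    M=np.array(M)
    if f: cv2.imwrite("pics/"+f,im[:,:,::-1])
    return im,c,M
def K(c): return np.array([[c["fx"],0,c["cx"]],[0,c["fy"],c["cy"]],[0,0,1.]]),np.array(c["D"],float)
def ray(c,M,p,z):
    k,d=K(c);u=cv2.undistortPoints(np.array(p,float).reshape(-1,1,2),k,d).reshape(-1,2)
    v=np.c_[u,np.ones(len(u))]@M[:3,:3].T;o=M[:3,3]
    return o+v*((z-o[2])/v[:,2])[:,None]
def proj(c,M,P):
    k,d=K(c);W=np.linalg.inv(M);rv=cv2.Rodrigues(W[:3,:3])[0]
    return cv2.projectPoints(np.array(P,float).reshape(-1,1,3),rv,W[:3,3],k,d)[0].reshape(-1,2)
E
python3 - <<'E'
from h import *
for n in("top","side"):
    im,c,M=snap(n,n+"0.png");print(n,M.round(3).tolist(),c["fx"])
s=manip.get_state();print(s);print(get_calibration("wrist")["tool_from_camera"])
E
```

```text
top [[0.023, -0.995, 0.095, 0.525], [-0.999, -0.02, 0.038, -0.053], [-0.036, -0.096, -0.995, 0.843], [0.0, 0.0, 0.0, 1.0]] 410.2422742653114
side [[0.991, -0.046, 0.124, 0.474], [-0.13, -0.504, 0.854, -0.792], [0.023, -0.862, -0.506, 0.513], [0.0, 0.0, 0.0, 1.0]] 497.08983822181284
{'clock': 0.1, 'qpos': array([ 1.11498474e+00,  2.76514243e-01,  1.50600135e+00,  9.14675928e-06,
        1.36069353e+00, -1.21015980e-01]), 'qd': array([ 0.00084131, -0.00040572, -0.00355568, -0.00092083,  0.00172063,
       -0.00065682]), 'effort': array([ 1.17170624e-03, -4.17703378e+01, -2.46404707e+01, -5.31998910e-05,
        5.85408052e-03, -1.53539423e-05]), 'position': array([0.18873508, 0.54264889, 0.23053826]), 'ee_rot': array([ 0.69705669,  0.1172697 ,  0.69738786, -0.11836371]), 'contact_force': array([0.07183993, 0.40816551, 1.62200986]), 'moment': array([-0.00370558, -0.02980183, -0.00143886]), 'width': 0.08532696791566424}
[[-9.46742238e-05 -3.13297313e-01  9.49655087e-01 -1.42319313e-01]
 [ 9.99999933e-01  3.05385130e-04  2.00441782e-04  5.71808646e-05]
 [-3.52808414e-04  9.49655043e-01  3.13297263e-01 -8.01658218e-02]
 [ 0.00000000e+00  0.00000000e+00  0.00000000e+00  1.00000000e+00]]
```

View pics/top0.png

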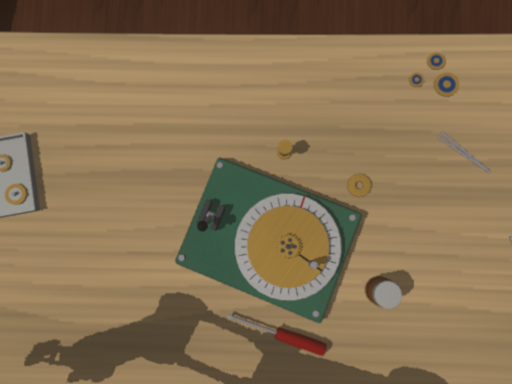

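View pics/side0.png

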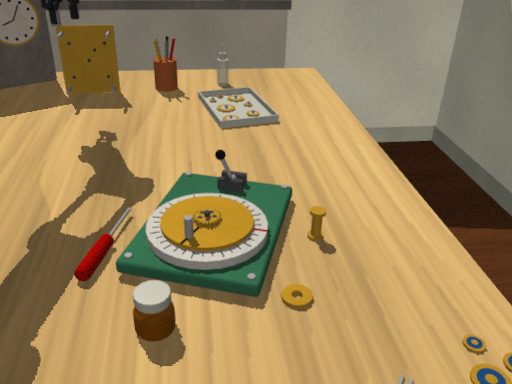

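```bash
cat > meas.py <<'E'
from h import *
def comps(m):
    n,l,st,ce=cv2.connectedComponentsWithStats(m.astype(np.uint8));return l,st,ce
def measure(n="top"):
    im,c,M=snap(n);h=cv2.cvtColor(im,cv2.COLOR_RGB2HSV).astype(int)
    H,S,V=h[...,0],h[...,1],h[...,2]
    # green plate -> region
    g=(H>60)&(H<95)&(S>80);l,st,ce=comps(g);i=1+np.argmax(st[1:,4]);
    hull=cv2.convexHull(np.argwhere(l==i)[:,::-1].astype(np.int32))
    reg=cv2.fillConvexPoly(np.zeros(g.shape,np.uint8),hull,1)>0
    ringm=(reg&~g)
    l,st,ce=comps(ringm);i=1+np.argmax(st[1:,4]);cn=np.argwhere(l==i)
    hc=cv2.convexHull(cn[:,::-1].astype(np.int32)).reshape(-1,2)
    ringp=ray(c,M,hc,.046)
    # corners plate
    box=cv2.minAreaRect(ray(c,M,hull.reshape(-1,2),.030)[:,:2].astype(np.float32)) 
    red=reg&((H<8)|(H>172))&(S>110)&(V>60)
    return im,c,M,h,reg,ringp,box,red
E
python3 - <<'E'
from meas import *
im,c,M,h,reg,ringp,box,red=measure()
from scipy.optimize import least_squares
f=least_squares(lambda p:np.hypot(*(ringp[:,:2]-p[:2]).T)-p[2],[*ringp[:,:2].mean(0),.1],loss='soft_l1',f_scale=.002);C=f.x[:2];print("ring",f.x,"box",box)
H,S,V=h[...,0],h[...,1],h[...,2]
br=reg&(H>12)&(H<28)&(S>130)
l,st,ce=comps(br);i=1+np.argmax(st[1:,4]);hc=cv2.convexHull(np.argwhere(l==i)[:,::-1].astype(np.int32)).reshape(-1,2)
P=ray(c,M,hc,.054);f=least_squares(lambda p:np.hypot(*(P[:,:2]-p[:2]).T)-p[2],[*C,.08],loss='soft_l1',f_scale=.002);print("dial",f.x)
rp=ray(c,M,np.argwhere(red)[:,::-1],.046)[:,:2];d=rp-C;print("red",len(rp),rp.mean(0),np.hypot(*d.T).min(),np.hypot(*d.T).max(),np.degrees(np.arctan2(*d.mean(0)[::-1])))
yy,xx=np.mgrid[:384,:512];W=ray(c,M,np.c_[xx.ravel(),yy.ravel()],.054)[:,:2].reshape(384,512,2)-C
r=np.hypot(W[...,0],W[...,1]);a=np.degrees(np.arctan2(W[...,1],W[...,0]))
k=(r>.028)&(r<.076)&(V<70);print("dark",np.c_[xx[k],yy[k],(1e3*r[k]).round(),a[k].round(),V[k]].astype(int).tolist())
cr=cv2.resize(im[150:330,170:400],None,fx=3.4,fy=3.3,interpolation=cv2.INTER_CUBIC);cv2.imwrite("pics/c1.png",cr[:,:,::-1])
for nm,m in dict(knob=reg*0+(V<40)&(xx>185)&(xx<235)&(yy>190)&(yy<240)).items(): print(nm,np.argwhere(m)[:,::-1].mean(0))
E
```

```text
ring [ 0.50403923 -0.09799959  0.10425741] box ((0.5179315209388733, -0.059908926486968994), (0.30257368087768555, 0.22304408252239227), 69.34689331054688)
dial [ 0.50385305 -0.09759267  0.0758072 ]
red 12 [ 0.58999655 -0.12525383] 0.08037526726979688 0.10132598390972769 -17.592113853264205
dark [[300, 255, 29, -125, 69], [303, 257, 36, -125, 66], [304, 258, 38, -125, 65], [306, 259, 42, -124, 65], [307, 260, 45, -125, 69], [318, 268, 70, -125, 65]]
knob [202.58064516 225.11290323]
```

View pics/c1.png

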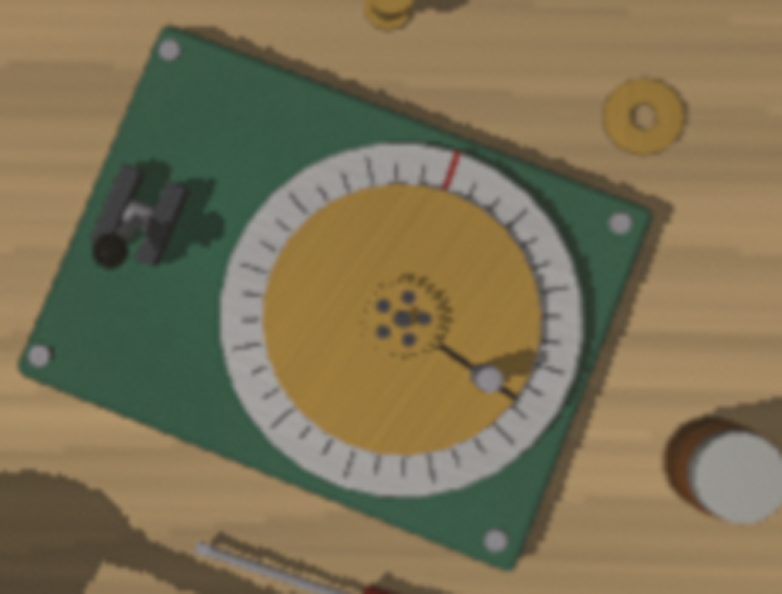

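```bash
python3 - <<'E'
from h import *
s=manip.get_state();M=T(s);print(M.round(3))
im,c,Mt=snap("top");ims,cs,Ms=snap("side")
print("knob top", ray(c,Mt,[[202.6,225.1]],.0943), "peg top",ray(c,Mt,[[313.5,264.5]],.09))
C=np.array([.504,-.098]);yaw=np.radians(-20.65);x=np.array([np.cos(yaw),np.sin(yaw)]);y=np.array([-x[1],x[0]])
piv=C+.16*y;kn=piv-.0264*x;a=np.radians(-125)
print("piv",piv,"knob",kn)
pts=[[*kn,.0943],[*(C+.055*np.array([np.cos(a),np.sin(a)])),.09],[.5895,-.125,.046],[*C,.07]]
print(proj(c,Mt,pts),proj(cs,Ms,pts))
E
```

```text
[[-0.001  0.329  0.944  0.189]
 [-0.001  0.944 -0.329  0.543]
 [-1.    -0.001 -0.     0.231]
 [ 0.     0.     0.     1.   ]]
knob top [[0.53895966 0.05977336 0.0943    ]] peg top [[ 0.47287084 -0.14278953  0.09      ]]
piv [0.56042534 0.05172034] knob [0.53572148 0.06103052]
[[201.8530633  226.86250049]
 [313.64577169 264.73891492]
 [302.03292517 201.66705447]
 [288.15267477 246.11663753]] [[219.61892421 155.24940372]
 [188.77936585 217.31374806]
 [261.02270545 229.99966343]
 [207.8702873  211.56731104]]
```

{"method": "arm_command", "body": {
  "series": "0 -0.272 0.229 0 0 0 -1;0 -0.272 0.229 0 0 0 -1;0 -0.272 0.229 0 0 0 -1;0 -0.272 0.229 0 0 0 -1;0 -0.272 0.229 0 0 0 -1;0 -0.272 0.229 0 0 0 -1;0 -0.272 0.229 0 0 0 -1;0 -0.272 0.229 0 0 0 -1;0 -0.272 0.229 0 0 0 -1;0 -0.272 0.229 0 0 0 -1",
  "squeeze": 20
}}

```text
clock: 1.08
position: [0.3159, 0.2094, 0.2314]
ee_rot: [0.697, 0.118, 0.697, -0.117]
contact_force: [1.1, 0.6, 0.5]
width: -0.0
```

{"method": "arm_command", "body": {
  "series": "0 -0.272 0.229 0 0 0 -1;0 -0.272 0.229 0 0 0 -1;0 -0.272 0.229 0 0 0 -1;0 -0.272 0.229 0 0 0 -1;0 -0.272 0.229 0 0 0 -1;0 -0.272 0.229 0 0 0 -1;0 -0.272 0.229 0 0 0 -1;0 -0.272 0.229 0 0 0 -1;0 -0.272 0.229 0 0 0 -1;0 -0.272 0.229 0 0 0 -1"
}}

```text
clock: 1.92
position: [0.443, -0.123, 0.2313]
ee_rot: [0.697, 0.118, 0.697, -0.118]
contact_force: [0.2, 0.4, -0.1]
width: 0.0003
```

{"method": "arm_command", "body": {
  "series": "0 0 0 0.0393 0 0 -1;0 0 0 0.0393 0 0 -1;0 0 0 0.0393 0 0 -1;0 0 0 0.0393 0 0 -1;0 0 0 0.0393 0 0 -1;0 0 0 0.0393 0 0 -1;0 0 0 0.0393 0 0 -1;0 0 0 0.0393 0 0 -1;0 0 0 0.0393 0 0 -1;0 0 0 0.0393 0 0 -1;0 0 0 0.0393 0 0 -1;0 0 0 0.0393 0 0 -1"
}}

```text
clock: 2.92
position: [0.4427, -0.1211, 0.2312]
ee_rot: [0.433, 0.559, 0.433, -0.559]
contact_force: [-0.5, -0.5, 0.4]
width: -0.0002
```

{"method": "arm_command", "body": {
  "series": "0 0 0 0.0393 0 0 -1;0 0 0 0.0393 0 0 -1;0 0 0 0.0393 0 0 -1;0 0 0 0 0 0 -1;0 0 0 0 0 0 -1"
}}

```text
clock: 3.33
position: [0.4427, -0.1211, 0.2313]
ee_rot: [0.326, 0.628, 0.326, -0.628]
contact_force: [-0.1, 0.2, 0.6]
width: -0.0002
```

```bash
python3 - <<'E'
from h import *
s=manip.get_state();print(s["clock"],s["qpos"].round(2),s["contact_force"],s["width"]);M=T(s);print(M.round(3))
im,c,W=snap("wrist","w1.png")
C=np.array([.504,-.098])
a=np.radians(-125);print("tool coords of peg",M[:3,:3].T@(np.array([*(C+.055*np.array([np.cos(a),np.sin(a)])),.09])-M[:3,3]))
a=np.radians(-17.6)
print(proj(c,W,[[*C,.07],[.4727,-.143,.09]]))
E
```

```text
3.3333 [-0.42  0.1   1.73  0.    1.31  0.19] [-0.09290876  0.22677217  0.57682296] -0.00016532933584092004
[[-0.     0.818 -0.575  0.443]
 [ 0.    -0.575 -0.818 -0.121]
 [-1.    -0.    -0.     0.231]
 [ 0.     0.     0.     1.   ]]
tool coords of peg [0.14124851 0.03695527 0.00082737]
[[291.62288114 127.91342287]
 [292.17959972 183.09636159]]
```

View pics/w1.png

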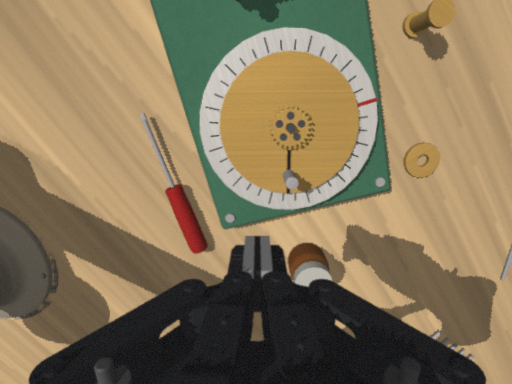

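{"method": "arm_command", "body": {
  "series": "0.2 0 0.008 0 0 0 -1;0.2 0 0 0 0 0 -1;0.2 0 0 0 0 0 -1;0.2 0 0 0 0 0 -1;0.2 0 0 0 0 0 -1;0.2 0 0 0 0 0 -1;0.2 0 0 0 0 0 -1;0.2 0 0 0 0 0 -1;0 0.05 0 0 0 0 -1;0 0.04 0 0 0 0 -1;0 0.03 0 0 0 0 -1"
}}

```text
clock: 4.3
position: [0.4538, -0.1296, 0.0722]
ee_rot: [0.326, 0.628, 0.325, -0.627]
contact_force: [0.5, -0.4, 0.2]
width: 0.0001
```

{"method": "arm_command", "body": {
  "series": "0 0.02 0 0 0 0 -1;0 0.02 0 0 0 0 -1"
}}

```text
clock: 4.47
position: [0.4559, -0.1313, 0.0723]
ee_rot: [0.325, 0.628, 0.325, -0.628]
contact_force: [-2.4, 0.4, 1.1]
width: 0.0001
```

{"method": "arm_command", "body": {
  "series": "0 0.02 0 0 0 0 -1;0 0.02 0 0 0 0 -1"
}}

```text
clock: 4.63
position: [0.4585, -0.1333, 0.0719]
ee_rot: [0.325, 0.628, 0.325, -0.628]
contact_force: [-1.8, 0.6, 2.5]
width: -0.0001
```

{"method": "arm_command", "body": {
  "series": "0 0.02 0 0 0 0 -1;0 0.02 0 0 0 0 -1"
}}

```text
clock: 4.8
position: [0.4619, -0.1357, 0.0715]
ee_rot: [0.325, 0.628, 0.325, -0.628]
contact_force: [-1.9, 1.4, 2.5]
width: -0.0004
```

```bash
python3 - <<'E'
from h import *
s=manip.get_state();print(s["clock"],s["contact_force"],s["position"])
im,c,W=snap("wrist","w2.png")
E
```

```text
4.8 [-1.92798695  1.38370177  2.48497386] [ 0.46187874 -0.13567845  0.07150175]
```

View pics/w2.png

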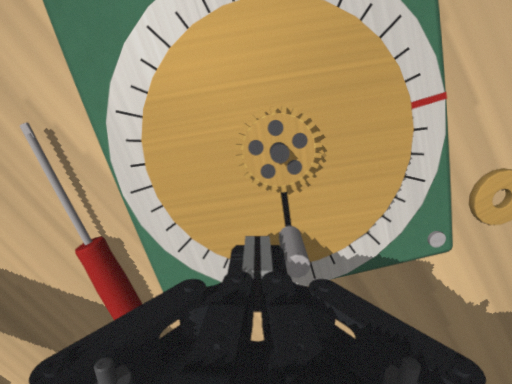

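{"method": "arm_command", "body": {
  "series": "0 0.0388 0.0076 -0.0222 0 0 -1;0 0.0388 0.0076 -0.0222 0 0 -1;0 0.0388 0.0076 -0.0222 0 0 -1;0 0.0388 0.0076 -0.0222 0 0 -1;0 0.0388 0.0076 -0.0222 0 0 -1;0 0.0388 0.0076 -0.0222 0 0 -1;0 0.0388 0.0076 -0.0222 0 0 -1;0 0.0388 0.0076 -0.0222 0 0 -1;0 0.0388 0.0076 -0.0222 0 0 -1;0 0.0388 0.0076 -0.0222 0 0 -1"
}}

```text
clock: 5.68
position: [0.4955, -0.1539, 0.071]
ee_rot: [0.52, 0.478, 0.521, -0.478]
contact_force: [-1.4, 0.6, 0.0]
width: -0.0001
```

```bash
cat > st.py <<'E'
from h import *
s=manip.get_state();M=T(s);C=np.array([.504,-.098,0]);p=M[:3,:3].T@(M[:3,3]-C)
hd=np.degrees(np.arctan2(M[1,2],M[0,2]));print(round(s["clock"],2),"F",s["contact_force"].round(1),"pos",M[:3,3].round(4),"head",hd.round(1),"p tan/rad",p[1:].round(4),"j6",s["qpos"][5].round(2))
print("pred dial ang",hd+np.degrees(np.arcsin((.021+p[1])/.055)))
E
python3 st.py
```

```text
5.68 F [-1.4  0.6  0. ] pos [ 0.4955 -0.1539  0.071 ] head -85.1 p tan/rad [-0.0133  0.0549] j6 -0.52
pred dial ang -77.0553100735204
```

{"method": "arm_command", "body": {
  "series": "0 0.0388 0.0076 -0.0222 0 0 -1;0 0.0388 0.0076 -0.0222 0 0 -1;0 0.0388 0.0076 -0.0222 0 0 -1;0 0.0388 0.0076 -0.0222 0 0 -1;0 0.0388 0.0076 -0.0222 0 0 -1;0 0.0388 0.0076 -0.0222 0 0 -1;0 0.0388 0.0076 -0.0222 0 0 -1;0 0.0388 0.0076 -0.0222 0 0 -1;0 0.0388 0.0076 -0.0222 0 0 -1;0 0.0388 0.0076 -0.0222 0 0 -1;0 0.0388 0.0076 -0.0222 0 0 -1;0 0 0 0 0 0 -1"
}}

```text
clock: 6.68
position: [0.5377, -0.1442, 0.071]
ee_rot: [0.662, 0.249, 0.662, -0.249]
contact_force: [-0.8, -0.7, 0.2]
width: -0.0002
```

```bash
python3 st.py; python3 - <<'E'
from h import *
im,c,W=snap("wrist");
C=np.array([.504,-.098])
print(proj(c,W,[[*C,.07],[*(C+.078*np.array([np.cos(-.307),np.sin(-.307)])),.046]]))
cv2.imwrite("pics/w3.png",im[:,:,::-1])
E
```

```text
6.68 F [-0.8 -0.7  0.2] pos [ 0.5377 -0.1442  0.071 ] head -41.3 p tan/rad [-0.0125  0.0559] j6 -1.24
pred dial ang -32.43254517799414
[[281.16373231 151.63943684]
 [321.85516708 251.57376241]]
```

View pics/w3.png

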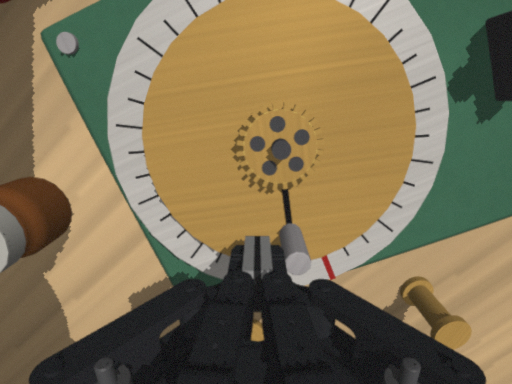

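```bash
cat > ang.py <<'E'
from h import *
from scipy.optimize import least_squares
def circ(P,C,r): 
    f=least_squares(lambda p:np.hypot(*(P-p[:2]).T)-r,C,loss='soft_l1',f_scale=.0005);return f.x,np.median(abs(f.fun))
def ang(n,rmin,rmax,guess,C0=np.array([.504,-.098]),thr=70):
    im,c,W=snap(n);h=cv2.cvtColor(im,cv2.COLOR_RGB2HSV).astype(int);H,S,V=h[...,0],h[...,1],h[...,2]
    yy,xx=np.mgrid[:384,:512];uv=np.c_[xx.ravel(),yy.ravel()]
    X54=ray(c,W,uv,.054)[:,:2].reshape(384,512,2);X46=ray(c,W,uv,.046)[:,:2].reshape(384,512,2)
    # outer ring edge: along each direction the last low-saturation bright pixel; dial edge: brass->ring
    br=(H>12)&(H<28)&(S>120)
    r=np.linalg.norm(X54-C0,axis=-1)
    m=(br&(r<.086)).astype(np.uint8);m=cv2.morphologyEx(m,cv2.MORPH_OPEN,np.ones((3,3)))
    cs=max(cv2.findContours(m,cv2.RETR_EXTERNAL,cv2.CHAIN_APPROX_NONE)[0],key=cv2.contourArea).reshape(-1,2)
    P=X54[cs[:,1],cs[:,0]];k=abs(np.linalg.norm(P-C0,axis=1)-.078)<.004
    C,res=circ(P[k],C0,.0775)
    def pol(X): d=X-C;return np.hypot(d[...,0],d[...,1]),np.degrees(np.arctan2(d[...,1],d[...,0]))
    r,a=pol(X54);k=(r>rmin)&(r<rmax)&(V<thr)&(abs(a-guess)<12)
    d=(X54[k]-C); w=(thr-V[k]).astype(float)
    ia=np.average(a[k],weights=w*r[k])
    sl=np.polyfit(r[k],a[k],1,w=w) if k.sum()>4 else None
    r,a=pol(X46);k2=(r>.076)&(r<.104)&((H<8)|(H>172))&(S>110)&(V>50)
    ra=np.average(a[k2],weights=r[k2]) if k2.any() else None
    print(n,"C",C.round(4),res,"index",ia,k.sum(),"at r78",None if sl is None else np.polyval(sl,.078),"red",ra,k2.sum(), "red r",r[k2].min().round(4),r[k2].max().round(4))
    return im
E
python3 -c "
from ang import *
ang('wrist',.028,.046,-32)
ang('top',.028,.076,-32)"
```

```text
wrist C [ 0.5038 -0.0978] 0.0009600661041373193 index -32.4837727995578 149 at r78 -32.707723502251895 red -17.70287380317976 126 red r 0.0822 0.1016Traceback (most recent call last):
  File "<string>", line 4, in <module>
    ang('top',.028,.076,-32)
    ~~~^^^^^^^^^^^^^^^^^^^^^
  File "ang.py", line 23, in ang
    print(n,"C",C.round(4),res,"index",ia,k.sum(),"at r78",None if sl is None else np.polyval(sl,.078),"red",ra,k2.sum(), "red r",r[k2].min().round(4),r[k2].max().round(4))
                                                                                                                                  ~~~~~~~~~^^
    return umr_minimum(a, axis, None, out, keepdims, initial, where)
ValueError: zero-size array to reduction operation minimum which has no identity
```

{"method": "arm_command", "body": {
  "series": "0 0.0291 0.0057 -0.0167 0 0 -1;0 0.0291 0.0057 -0.0167 0 0 -1;0 0.0291 0.0057 -0.0167 0 0 -1;0 0.0194 0.0038 -0.0111 0 0 -1;0 0.0097 0.0019 -0.0056 0 0 -1;0 0.0097 0.0019 -0.0056 0 0 -1;0 0 0 0 0 0 -1;0 0 0 0 0 0 -1"
}}

```text
clock: 7.5
position: [0.547, -0.1358, 0.0714]
ee_rot: [0.686, 0.173, 0.685, -0.173]
contact_force: [0.3, -1.3, -0.4]
width: 0.0
```

```bash
python3 st.py; python3 -c "
from ang import *
ang('wrist',.028,.046,-20)"
```

```text
7.5 F [ 0.3 -1.3 -0.4] pos [ 0.547  -0.1358  0.0714] head -28.4 p tan/rad [-0.0128  0.0559] j6 -1.44
pred dial ang -19.83937587764453
wrist C [ 0.5038 -0.0977] 0.0008744281381852931 index -20.36513754009846 146 at r78 -20.61718282398999 red -17.746276224485932 55 red r 0.0919 0.1015
```

{"method": "arm_command", "body": {
  "series": "0 0.0097 0.0019 -0.0056 0 0 -1;0 0.0087 0.0018 -0.005 0 0 -1;0 0.0068 0.0013 -0.0039 0 0 -1;0 0 0 0 0 0 -1;0 0 0 0 0 0 -1;0 0 0 0 0 0 -1;0 0 0 0 0 0 -1"
}}

```text
clock: 8.13
position: [0.5483, -0.1333, 0.0713]
ee_rot: [0.689, 0.158, 0.689, -0.157]
contact_force: [-0.2, -2.1, 0.9]
width: 0.0003
```

```bash
python3 st.py; python3 -c "
from ang import *
ang('wrist',.028,.046,-18)"
```

```text
8.13 F [-0.2 -2.1  0.9] pos [ 0.5483 -0.1333  0.0713] head -25.7 p tan/rad [-0.0126  0.0552] j6 -1.48
pred dial ang -16.92492566417392
wrist C [ 0.5039 -0.0977] 0.000900193371826348 index -17.4381994197936 143 at r78 -18.021669451287025 red -17.798798597794203 42 red r 0.0911 0.0982
```

{"method": "arm_command", "body": {
  "series": "0 -0.05 0 0 0 0 -1;0 -0.15 0 0 0 0 -1;-0.2 -0.15 0 0 0 0 -1;-0.3 0 0 0 0 0 -1;-0.3 0 0 0 0 0 -1;-0.2 0 0 0 0 0 -1;0 0 0 0 0 0 -1;0 0 0 0 0 0 -1"
}}

```text
clock: 8.85
position: [0.5333, -0.165, 0.1723]
ee_rot: [0.69, 0.158, 0.689, -0.157]
contact_force: [-0.1, -0.1, -0.3]
width: 0.0
```

```bash
python3 st.py; python3 -c "
from ang import *
im=ang('wrist',.028,.074,-18)
cv2.imwrite('pics/w4.png',im[:,:,::-1])
ang('wrist',.028,.046,-18)
try: ang('top',.028,.074,-18)
except Exception as e: print(e)"
```

```text
8.85 F [-0.1 -0.1 -0.3] pos [ 0.5333 -0.165   0.1723] head -25.7 p tan/rad [-0.0475  0.0558] j6 -1.55
pred dial ang -54.59655310208382
wrist C [ 0.5036 -0.0976] 0.001036830947437485 index -17.660639060160904 93 at r78 -17.99228481650351 red -17.68760836365658 60 red r 0.0803 0.1018
wrist C [ 0.5037 -0.0977] 0.0010101829884023722 index -17.38601011399672 53 at r78 -17.62183725498511 red -17.723692595228645 60 red r 0.0804 0.1018
top C [ 0.5045 -0.1001] 0.0009314424510741409 index -26.84086323875412 24 at r78 -26.486191637460927 red -16.452029754958428 11 red r 0.0799 0.1003
```

View pics/w4.png

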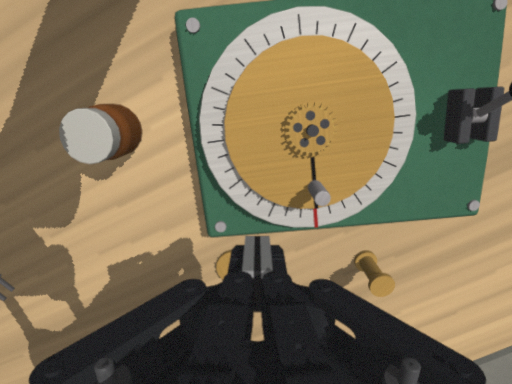

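{"method": "arm_command", "body": {
  "series": "0 0 0 -0.028 0 0 -1;0 0.265 -0.143 0 0 0 -1;0 0.265 -0.143 0 0 0 -1;0 0.265 -0.143 0 0 0 -1;0 0.265 -0.143 0 0 0 -1;0 0.265 -0.143 0 0 0 -1;0 0.265 -0.143 0 0 0 -1;0 0.265 -0.143 0 0 0 -1;0 0.265 -0.143 0 0 0 -1;0 0 0 0 0 0 -1;0 0 0 0 0 0 -1"
}}

```text
clock: 9.92
position: [0.4997, 0.0751, 0.1699]
ee_rot: [0.695, 0.126, 0.697, -0.126]
contact_force: [-1.1, 0.1, -0.5]
width: -0.0001
```

```bash
python3 st.py; python3 -c "
from h import *
s=manip.get_state();M=T(s)
im,c,W=snap('wrist','w5.png')
kn=np.array([.5357,.061,.0943]);print('proj',proj(c,W,[kn,[.5604,.0517,.046]]),'tool',M[:3,:3].T@(kn-M[:3,3]))
V=im.max(2);u=proj(c,W,[kn])[0];yy,xx=np.mgrid[:384,:512]
"
```

```text
9.92 F [-1.1  0.1 -0.5] pos [0.4997 0.0751 0.1699] head -20.5 p tan/rad [ 0.1604 -0.0651] j6 -1.2
pred dial ang nan
proj [[256.27954953 245.89771081]
 [256.38702377 246.04428334]] tool [ 0.07552887 -0.00045951  0.03886942]st.py:4: RuntimeWarning: invalid value encountered in arcsin
  print("pred dial ang",hd+np.degrees(np.arcsin((.021+p[1])/.055)))
```

View pics/w5.png

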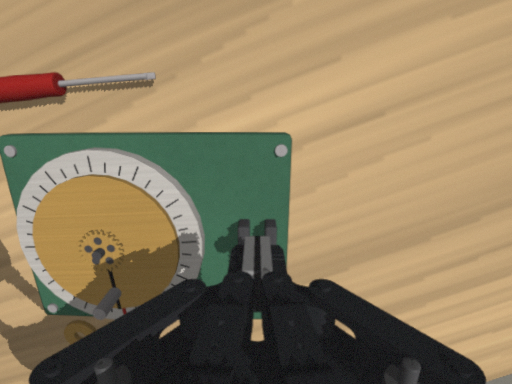

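{"method": "arm_command", "body": {
  "series": "0.3 0 0 0 0 0 -1;0.3 0 0 0 0 0 -1;0.3 0 0 0 0 0 -1;0 0 0 0 0 0 -1;0 0 0.06 0 0 0 -1;0 0 0.06 0 0 0 -1;0 0 0.03 0 0 0 -1;0 0 0.03 0 0 0 -1"
}}

```text
clock: 10.63
position: [0.5189, 0.0672, 0.083]
ee_rot: [0.696, 0.128, 0.695, -0.127]
contact_force: [-4.1, 1.9, 2.7]
width: -0.0
```

{"method": "arm_command", "body": {
  "series": "0 0 0.03 0 0 0 -1;0 0 0.03 0 0 0 -1;0 0 0.03 0 0 0 -1;0 0 0.03 0 0 0 -1"
}}

```text
clock: 10.97
position: [0.5293, 0.0632, 0.0816]
ee_rot: [0.696, 0.127, 0.695, -0.127]
contact_force: [-1.3, 0.9, 1.6]
width: 0.0006
```

{"method": "arm_command", "body": {
  "series": "0 0 0.03 0 0 0 -1;0 0 0.03 0 0 0 -1;0 0 0.03 0 0 0 -1;0 0 0.03 0 0 0 -1"
}}

```text
clock: 11.3
position: [0.5407, 0.0588, 0.0812]
ee_rot: [0.696, 0.127, 0.696, -0.127]
contact_force: [-0.9, 0.7, 1.5]
width: 0.0003
```

```bash
python3 -W ignore st.py
```

```text
11.3 F [-0.9  0.7  1.5] pos [0.5407 0.0588 0.0812] head -20.7 p tan/rad [ 0.1597 -0.021 ] j6 -1.23
pred dial ang nan
```

{"method": "arm_command", "body": {
  "series": "0 0 0.03 0 0 0 -1;0 0 0.03 0 0 0 -1;0 0 0.03 0 0 0 -1;0 0 0.03 0 0 0 -1;0 0 0.03 0 0 0 -1;0 0 0.03 0 0 0 -1;0 0 0.02 0 0 0 -1;0 0 0 0 0 0 -1"
}}

```text
clock: 11.97
position: [0.5593, 0.0516, 0.081]
ee_rot: [0.696, 0.127, 0.696, -0.127]
contact_force: [-0.3, 0.0, -0.5]
width: 0.0001
```

{"method": "arm_command", "body": {
  "series": "0 0 0.015 0 0 0 -1;0 0 0.01 0 0 0 -1;0 0 0 0 0 0 -1"
}}

```text
clock: 12.22
position: [0.5612, 0.0509, 0.0812]
ee_rot: [0.695, 0.127, 0.696, -0.127]
contact_force: [-1.4, -0.7, -1.8]
width: 0.0002
```

```bash
python3 -W ignore st.py
```

```text
12.22 F [-1.4 -0.7 -1.8] pos [0.5612 0.0509 0.0812] head -20.7 p tan/rad [0.1595 0.0009] j6 -1.24
pred dial ang nan
```

{"method": "arm_command", "body": {
  "series": "0 0 0.01 0 0 0 -1;0 0 0.01 0 0 0 -1;0 0 0 0 0 0 -1"
}}

```text
clock: 12.47
position: [0.5633, 0.0502, 0.0813]
ee_rot: [0.696, 0.127, 0.696, -0.127]
contact_force: [-2.0, 0.3, -1.2]
width: -0.0005
```

{"method": "arm_command", "body": {
  "series": "0 0 0.01 0 0 0 -1;0 0 0 0 0 0 -1"
}}

```text
clock: 12.63
position: [0.5642, 0.0499, 0.0813]
ee_rot: [0.696, 0.127, 0.696, -0.127]
contact_force: [-1.8, 1.3, -1.5]
width: -0.0003
```

```bash
python3 -W ignore st.py
```

```text
12.63 F [-1.8  1.3 -1.5] pos [0.5642 0.0499 0.0813] head -20.7 p tan/rad [0.1596 0.0041] j6 -1.24
pred dial ang nan
```

{"method": "arm_command", "body": {
  "series": "0 0 -0.1 0 0 0 -1;0 0 -0.2 0 0 0 -1;-0.3 0 0 0 0 0 -1;-0.4 0 0 0 0 0 -1;-0.4 0 0 0 0 0 -1;0 0.35 -0.1 0 0 0 -1;0 0.35 -0.1 0 0 0 -1;0 0.35 -0.1 0 0 0 -1;0 0.35 -0.1 0 0 0 -1;0 0.35 -0.1 0 0 0 -1;0 0.35 -0.1 0 0 0 -1;0 0 0 0 0 0 -1"
}}

```text
clock: 13.63
position: [0.5545, 0.2851, 0.1917]
ee_rot: [0.697, 0.128, 0.695, -0.123]
contact_force: [-0.1, 0.2, 1.0]
width: -0.0001
```

{"method": "arm_command", "body": {
  "series": "0 0.35 -0.1 0 0 0 -1;0 0.35 -0.1 0 0 0 -1;0 0.35 -0.1 0 0 0 -1;0 0 0 0 0 0 -1;0 0 0 0 0 0 -1"
}}

```text
clock: 14.05
position: [0.5629, 0.3885, 0.1911]
ee_rot: [0.696, 0.126, 0.695, -0.126]
contact_force: [-0.5, -0.2, -0.2]
width: 0.0002
```

```bash
python3 -W ignore st.py; python3 -c "
from ang import *
im=ang('top',.028,.074,-18);ims,c,W=snap('side')
C=np.array([.504,-.098]);piv=np.array([.5604,.0517]);x=np.array([.9358,-.3526])
for q in (.8,.9,1.0): print(q,proj(c,W,[[*(piv+.055*np.sin(q-.5)*x),.046+.055*np.cos(q-.5)]]))
a=cv2.resize(im[150:330,170:400],(800,300+326)[:2]) if 0 else cv2.resize(im[150:330,175:395],(400,327),interpolation=2)
b=cv2.resize(ims[130:290,120:315],(399,327),interpolation=2)
cv2.imwrite('pics/f.png',np.hstack([a,b])[:,:,::-1])"
```

```text
14.05 F [-0.5 -0.2 -0.2] pos [0.5629 0.3885 0.1911] head -20.5 p tan/rad [ 0.4763 -0.1153] j6 -0.71
pred dial ang nan
top C [ 0.5051 -0.0981] 0.0020084240747557935 index -17.586711611168955 34 at r78 -17.62522374763819 red -17.82329451465655 11 red r 0.08 0.1003
0.8 [[241.33329331 155.95734913]]
0.9 [[243.97539096 157.1880352 ]]
1.0 [[246.50229314 158.6457218 ]]
```

View pics/f.png

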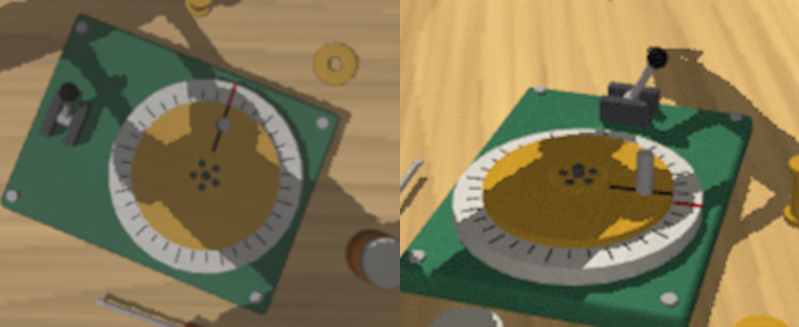

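```bash
python3 -c "
from h import *
im,c,W=snap('side');im0=cv2.imread('pics/side0.png')[:,:,::-1]
def kn(im,u,v):
    V=im.max(2)[v-9:v+10,u-9:u+10];m=cv2.morphologyEx((V<60).astype(np.uint8),cv2.MORPH_OPEN,np.ones((5,5)));return np.argwhere(m)[:,::-1].mean(0)+[u-9,v-9],m.sum()
print(kn(im0,220,155),kn(im,245,158))
piv=np.array([.5604,.0517]);x=np.array([.9358,-.3526])
for q in (0,.85,.9,.95,1.0): print(q,proj(c,W,[[*(piv+.055*np.sin(q-.5)*x),.046+.055*np.cos(q-.5)]]))
a=im0.astype(int);
"
```

```text
(array([219.66101695, 154.45762712]), np.uint64(59)) (array([245.46268657, 158.05970149]), np.uint64(67))
0 [[219.62193948 155.27252559]]
0.85 [[242.66696363 156.54341136]]
0.9 [[243.97539096 157.1880352 ]]
0.95 [[245.25499764 157.8894512 ]]
1.0 [[246.50229314 158.6457218 ]]
```

Lever at about 0.96 rad; the index matches the red line within about 0.3°; the arm is clear. Handing in.

```bash
python3 -c "
from rig import ticket
print(ticket.sign_off())"
```

```text
the job is handed in; nothing more can be done
None
```

I pushed the peg about 107° anticlockwise with the shut fingertips until the index line met the red line. I then pushed the clamp lever over, backed the arm clear and handed the job in at about 14 s. The hand-in gives no verdict.

- **Index line:** after the arm withdrew, the top view put it at -17.6° and the red line at -17.8°. The wrist view gave -17.4° to -18.0° against -17.7°. Both are within about 0.5 mm at the 78 mm radius, inside the 3 mm limit.
- **Clamp lever:** the side view puts it at about 0.96 rad, against the 0.85 needed. I stopped just short of its stop.
- **Forces:** the highest reading I saw was about 5 N, read at the end of each move rather than throughout.
- **Ring, dial and bystanders:** the red line stayed within measurement error of its starting angle. I saw no contact with the jar, pillar, wheel or screwdriver, but I did not measure their positions again at the end. I did not measure dial lift; the last picture shows the dial seated.
- **Check that disagreed:** one top-view reading of the index line gave about -27°. I took it while the arm was still over the dial, so its shadow or the gripper probably disturbed it. The later clear view agreed with the wrist camera.

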